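# Cock a box file's sprung clamp, file a receipt book, trip the clamp on to it

## Task

File the receipt book in the open box file: pull the sprung wire clamp back by its red bar until its catch holds it by itself, without straining it against its backstop; lay the book (do not drop it) flat and lengthways on the box floor, centred in front of the clamp with one short end square against the steel stop; then press the red tab, no harder than it takes, so that the clamp snaps down and holds the book. Finish clear of everything and leave the pen case, pen pot and stapler where they are.

Things in the scene. Friction and masses are not known exactly. Their poses are not given: they have to be found in the camera images.
- boxfile: Teal box file, fixed, 368 x 244 x 75 mm, floor and walls 4 mm, lid open on its -y side. Origin on the underside below the clamp's hinge; +x runs lengthways from the hinge along the lying clamp, z up. Inside: x -110 to +250, y -118 to +118 mm. At x 20 to 23.5 the steel stop: a lip 36 mm wide, 14 mm above the floor. Behind it (-x) a 2 mm steel plate.
- hinge (a point): Middle of the clamp's hinge rod, which runs along the box file's y: box file x 0, y 0, z 26 mm.
- clamp (a joint): Angle (rad) of the wire clamp: 0 lying on the box floor, 1.57 upright, 0.25 to 0.3 on a book. A spring pulls it down: 3 to 4 N at the bar when lying, 6 N upright, 2 to 3 N more as it lifts the catch. At 1.34 to 1.83 (differs each time) the catch drops: the pull dips, a click; 5 mm of bar travel later the backstop is firm. Over 10 N extra at the bar (28 N on the backstop) strains it.
- bar (a point): Middle of the clamp's red finger bar: 8 mm thick, 64 mm long across the box, 112 mm from the hinge along the clamp and 8 mm above that line (box file x 112, z 34 mm when lying). It is free for 44 mm towards the hinge, as far as the black foot; side wires at y -32 and +32 mm. Cocked, the bar is at z 140, x -35 to +20, and the foot at z 90, x up to 37 mm, over the stop.
- tab (a point): Nominal middle of the top of the red thumb tab of the catch: box file x -83, y 0, z 77 mm; 28 mm along x, 24 mm wide. Its slotted bracket carries tab, catch and backstop together, up to 9 mm to either side along x: with the clamp held at angle a, the tab is at x = 40 cos(a) - 83 mm. Pressed down it lifts the hook: 7 to 13 N, free after 2.5 to 5 mm, hard end at 5 to 8 mm; over 20 N bends it.
- receipt_book: Stiff purple receipt book, 140 x 62 x 18 mm (x, y, z), 0.1 to 0.2 kg, black spine at its -x end (either end may go to the stop). Starts flat on the counter at one side of the box file. Origin: centre of its underside. Against the stop its origin is at box file x 93.5 mm, z 4 mm.
- pen_case: Clear flat case of coloured fibre pens, 150 x 66 x 16 mm, on the other side of the box file; bystander. Origin: centre of its underside.
- pen_pot: Grey pen pot with three highlighters, 72 mm across, 128 mm high; bystander. Origin: centre of its underside.
- stapler: Purple and black stapler, 120 x 36 x 51 mm; bystander. Origin: centre of its underside.
Not all that is in view belongs to the job. Leave any yellow look-alike of the receipt_book alone.

How it is judged:
By the outcome, as a careful person would: the job done as asked, in the order asked, and still so for the second after the job is handed in, with the robot touching nothing.
It also fails if it takes over 72 s, if anything falls off the work surface, if the arm or the gripper's body presses on something with over 40 N, if the wrist force passes 120 N, or if a joint passes its speed limit or range.

## Robot

A 6-joint arm with a two-finger parallel gripper is mounted at the origin on the work surface. World frame = base frame: x ahead of the robot, y to its left, z up, the work surface at z = 0. Lengths are in m, angles in rad, forces in N, time in s.
With the tool pointing down it reaches from about 0.375 to 0.975 m from the base axis. Payload 3.8 kg.
Tool frame: the origin (TCP) lies midway between the tips of the shut fingers; the grasp point (between the pads) lies 19 mm behind it; z points along the fingers, y is the direction in which the jaws open and shut (so a half turn about z gives the same grasp; the last joint's range is limited). The gripper opens to 85 mm and grips with 20 to 120 N. Pads are 22 mm wide; open, the fingers measure 114 mm over their backs; the gripper's body (76 mm by 85 mm) begins 54 mm behind the grasp point. The pads swing forward as they close: fully open they stand 13 mm farther back than shut.
Start: joints at [-1.275, 0.264, 1.604, -0, 1.274, -0.037], TCP at [0.221, -0.638, 0.231] pointing down, gripper open.
Joint ranges: [-2.63, 2.63], [-0.94, 2.18], [0.31, 2.57], [-1.31, 4.45], [0, 2.66], [-2.55, 2.55]. Speed limits (rad/s): [2.57, 2.57, 3.14, 3.14, 3.14, 3.14].

## Interface

Orientations are given as a rotation vector (axis times angle).
In Python, from workcell import bot gives the robot as it stands.
- The arm moves only by the tool drive_tool, never from a script. Its argument "deltas" is a list of rows, each an object with "hand": the opening, from 0 (shut) to 1 (fully open); "offset": the shift along the world's x, y, z in cm, a list of three; "angular": the turn, a rotation vector about the world's x, y, z in degrees, a list of three. A call has 1 to 8 rows; each row is the pose to reach, as a shift and turn from the pose commanded when the call began; what a row does not reach only later rows make up. A row lasts 1/8 s, in which the tool goes at most 62.5 mm and 10.7 degrees, less where a joint would pass 70% of its speed; a pose out of reach is approached as far as the arm can. A call with a gripper value outside its range is refused whole. The fingers move at their own pace and stop on an object; "force" is the grip in N (left out, the last holds). Time passes only in rows, so rows that repeat a pose let the fingers close. It gives the time, the measured TCP pose, the force and the opening at its end, in the units of the state.
- bot.read_state(): the state, without advancing time (a new reading comes with each control period).
- bot.read_camera(name): name is "scene" or "top" or "wrist"; returns a dict with "frame" (400x640x3 uint8, blue, green, red), "mtx" (3x3 intrinsics, pixels), "k1" (the pictures are not rectified: a ray, as slopes to the right and down, at radius r is drawn at 1 + k1 r^2 times it, then the intrinsics apply), "R" (3x3) and "t" (3): a world point X has camera coordinates R X + t. Camera axes: x right, y down, z forward; pixel columns grow to the right and rows downward; lengths in m; the calibration is good to about 2 mm. A picture is of the moment at which its call begins. There is no depth.
- bot.finish_job(): hands the job in, once; it reports no verdict.
The state is a dict: "time": time; "q": joint angles; "joint_vel": joint speeds; "joint_torque": joint torques, N m; "tool_pos": TCP position; "tcp_rot": TCP orientation; "wrist_force": force on the tool from outside, world axes, zero at the start; "torque": the same for the moment, N m; "width": opening from 0.0 (shut) to 1.0 (fully open).
Only numpy, scipy, OpenCV 4.12 (cv2) and the standard library are available. Lean on these libraries where they do the work, as an engineer would, in place of code of your own. Each camera call takes 0.05 s, during which the arm holds its last target. There are 200 camera calls.

## Working session

There is one attempt and no reset: what is moved stays moved. The work goes in short steps, Python scripts to look and compute and a tool call to move; the robot and the scene stay as the last step left them, time stands still between calls to the robot, and variables do not carry over. Pictures are saved under pics/ and viewed, about 8 in all and at most 12, crops included, and the job is handed in when it is done.

Besides the shell and the picture viewer there is one more tool, called after ">>>" as name([rows], argument=value, ...), one row to a line, values as JSON. drive_tool: Moves the arm, as the interface text tells. Its arguments: {"type":"object","properties":{"deltas":{"type":"array"},"force":{"type":"number"}},"required":["deltas"]}

```bash
mkdir -p pics; ls; cat > h.py <<'E'
import numpy as np, cv2
from workcell import bot
def cam(n,save=None):
    c=bot.read_camera(n)
    if save: cv2.imwrite(f'pics/{save}.png',c['frame'])
    return c
def ray(c,px):
    K=c['mtx'];d=np.array([[px[0],px[1]]],float).reshape(1,1,2)
    u=cv2.undistortPoints(d,K,np.array([c['k1'],0,0,0,0.]))[0,0]
    R=c['R'];o=-R.T@c['t'];v=R.T@np.array([u[0],u[1],1.]);return o,v/np.linalg.norm(v)
def onz(c,px,z):
    o,v=ray(c,px);return o+v*(z-o[2])/v[2]
def proj(c,X):
    p,_=cv2.projectPoints(np.array(X,float).reshape(-1,1,3),cv2.Rodrigues(c['R'])[0],c['t'],c['mtx'],np.array([c['k1'],0,0,0,0.]));return p[:,0]
E
python3 - <<'E'
from h import *
for n in('scene','top','wrist'):
    c=cam(n,n+'0');print(n,-c['R'].T@c['t'],c['R'][2],c['k1'],c['mtx'][0,0])
print(bot.read_state())
E
```

```text
pics
scene [1.06189698 0.69724088 0.89555828] [-0.44030673 -0.5995717  -0.66831412] -0.09144597674093385 430.8516204065773
top [ 0.31288781 -0.05959965  1.58348971] [ 1.29764718e-01 -4.46960865e-04 -9.91544713e-01] 0.019435173946625812 450.1208704499884
wrist [ 0.29036237 -0.61296231  0.37202593] [-0.27362867 -0.09081385 -0.95753861] -0.04484043239811382 304.29794520933297
{'time': 0.15, 'q': array([-1.27489020e+00,  2.64582795e-01,  1.60506779e+00, -2.38907523e-06,
        1.27368187e+00, -3.68707687e-02]), 'joint_vel': array([-1.55467337e-04,  6.87915448e-05, -1.96252114e-03,  2.55998123e-03,
        8.74067875e-04, -5.56411307e-04]), 'joint_torque': array([ 1.93225555e-04, -5.15903413e+01, -3.67961204e+01, -4.15964666e-05,
        7.99461646e-03, -9.04582265e-06]), 'tool_pos': array([ 0.2203533 , -0.63742417,  0.23024216]), 'tcp_rot': array([-3.09650390e+00, -5.20031514e-01,  3.56327998e-04]), 'wrist_force': array([-0.59860648,  1.11046902,  0.451452  ]), 'torque': array([-0.03730389,  0.042379  ,  0.03864228]), 'width': 1.000759940456859}
```

```bash
python3 -c "
import cv2,numpy as np
a=[cv2.imread(f'pics/{n}0.png') for n in('scene','top')]
cv2.imwrite('pics/st.png',cv2.resize(np.vstack(a),(480,600)))"
```

```text
(no output)
```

View pics/top0.png

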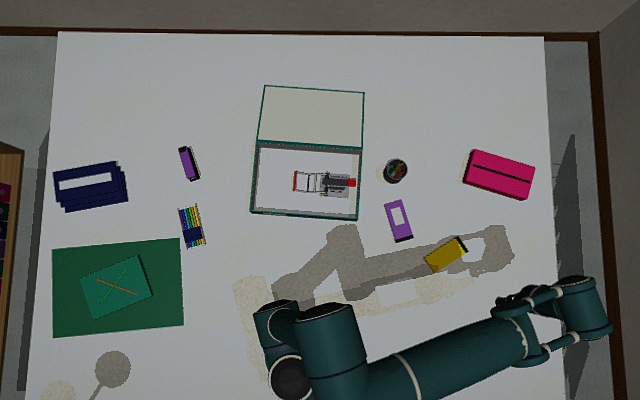

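View pics/scene0.png

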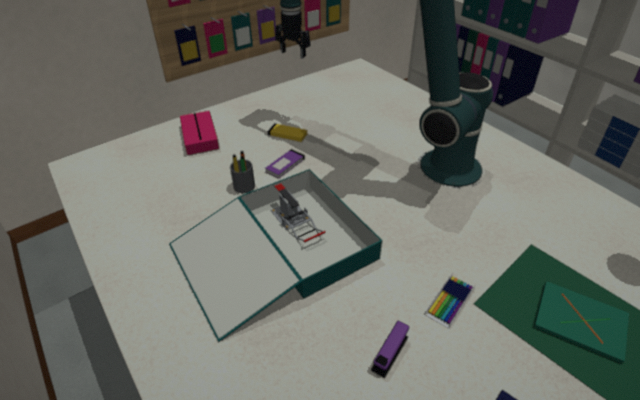

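Top view: the candidates are the purple book with a black spine at (398,220), the yellow look-alike (446,254), the purple stapler (189,163), the pen case (192,226) and the pink box (498,175). I choose (398,220). The box is at (305,180), with its red bar at (295,181) and red tab at (351,183), so box +x runs along world +y.

```bash
python3 - <<'E'
from h import *
c=cam('top');f=c['frame'];h=cv2.cvtColor(f,cv2.COLOR_BGR2HSV)
def blobs(m,x0,y0,x1,y1,amin=8):
    mm=np.zeros_like(m);mm[y0:y1,x0:x1]=m[y0:y1,x0:x1]
    cs,_=cv2.findContours(mm,cv2.RETR_EXTERNAL,cv2.CHAIN_APPROX_NONE)
    return [k for k in cs if cv2.contourArea(k)>amin]
red=cv2.inRange(h,(0,120,90),(9,255,255))|cv2.inRange(h,(172,120,90),(180,255,255))
for k in blobs(red,250,140,365,220,4):
    r=cv2.minAreaRect(k);z=0.034 if r[0][0]<320 else .077
    print('red',r,onz(c,r[0],z))
# book = not-white region
dark=cv2.inRange(h,(0,60,0),(180,255,255))|cv2.inRange(h,(0,0,0),(180,255,70))
pur=cv2.inRange(h,(120,60,50),(160,255,255))
for k in blobs(pur|cv2.inRange(h,(0,0,0),(180,255,60)),378,192,420,246,60):
    p=k[:,0].astype(float);w=np.array([onz(c,q,.018)[:2] for q in p],np.float32)
    print('book',cv2.minAreaRect(k),cv2.minAreaRect(w))
# teal rim
teal=cv2.inRange(h,(75,60,20),(100,255,200))
for k in blobs(teal,235,70,375,230,60):
    print('teal',cv2.contourArea(k),cv2.boundingRect(k),cv2.approxPolyDP(k,4,True)[:,0].tolist())
cv2.imwrite('pics/crop1.png',np.hstack([cv2.resize(f[130:260,240:430],None,fx=4,fy=4,interpolation=cv2.INTER_CUBIC)]))
E
```

```text
red ((351.5, 183.0), (6.0, 7.0), 90.0) [ 0.57408764 -0.18128619  0.077     ]
red ((294.0, 180.5), (19.0, 2.0), 90.0) [0.58856812 0.01604842 0.034     ]
book ((398.4332275390625, 220.70529174804688), (40.65272903442383, 18.168258666992188), 72.47443389892578) ((0.4527575373649597, -0.3493356704711914), (0.14037935435771942, 0.06371211260557175), 16.686128616333008)
teal 13394.0 (249, 85, 116, 136) [[264, 85], [249, 210], [357, 219], [364, 92]]
```

View pics/crop1.png

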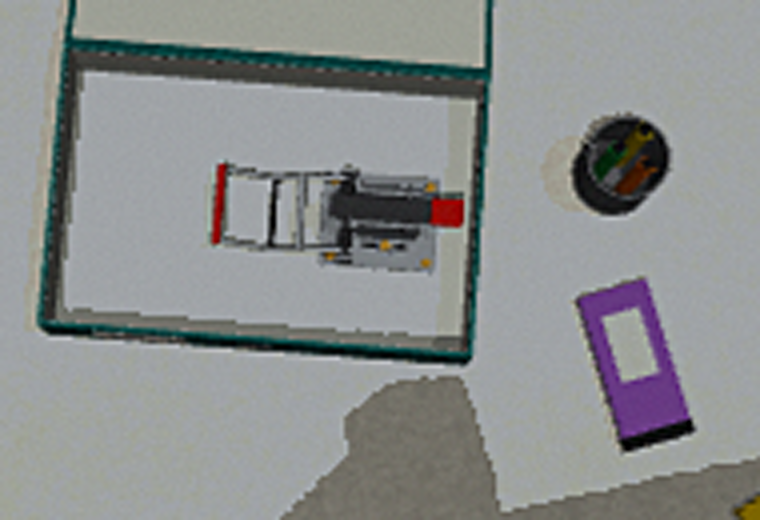

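The crop confirms the choice: the purple book has a white label and its black spine at the near end. Box yaw is about 86°, hinge at about (0.581,-0.096). I'm moving over the bar.

>>> drive_tool([
  {"hand": 0.5, "offset": [3, 5, 0], "angular": [0, 0, -3]},
  {"hand": 0.5, "offset": [6, 10, 0], "angular": [0, 0, -6]},
  {"hand": 0.5, "offset": [9, 15.5, 0], "angular": [0, 0, -9]},
  {"hand": 0.5, "offset": [12, 21, 0], "angular": [0, 0, -12]},
  {"hand": 0.5, "offset": [15, 26.5, 0], "angular": [0, 0, -15]},
  {"hand": 0.5, "offset": [18, 32, 0], "angular": [0, 0, -18]},
  {"hand": 0.5, "offset": [21, 37.5, 0], "angular": [0, 0, -20]},
  {"hand": 0.5, "offset": [24, 43, 0], "angular": [0, 0, -23]},
])

```text
time: 1.2
tool_pos: [0.4607, -0.2069, 0.2314]
tcp_rot: [3.139, -0.111, 0.001]
wrist_force: [1.3, -0.4, -0.3]
width: 0.501
```

>>> drive_tool([
  {"hand": 0.5, "offset": [3, 5.5, 0], "angular": [0, 0, 0]},
  {"hand": 0.5, "offset": [6, 11, 0], "angular": [0, 0, 0]},
  {"hand": 0.5, "offset": [9, 16.5, 0], "angular": [0, 0, 0]},
  {"hand": 0.5, "offset": [12.8, 22.3, 0], "angular": [0, 0, 0]},
  {"hand": 0.5, "offset": [12.8, 22.3, 0], "angular": [0, 0, 0]},
  {"hand": 0.5, "offset": [12.8, 22.3, 0], "angular": [0, 0, 0]},
])

```text
time: 1.95
tool_pos: [0.5878, 0.0145, 0.2308]
tcp_rot: [3.139, -0.105, -0.002]
wrist_force: [0.1, -0.9, -0.1]
width: 0.503
```

```bash
python3 - <<'E'
from h import *
from scipy.spatial.transform import Rotation as Ro
s=bot.read_state();print(s['tool_pos'],Ro.from_rotvec(s['tcp_rot']).as_matrix().round(3).tolist(),s['wrist_force'],s['q'])
c=cam('wrist','w1');f=c['frame'];h=cv2.cvtColor(f,cv2.COLOR_BGR2HSV)
red=cv2.inRange(h,(0,120,70),(9,255,255))|cv2.inRange(h,(172,120,70),(180,255,255))
cs,_=cv2.findContours(red,cv2.RETR_EXTERNAL,cv2.CHAIN_APPROX_NONE)
for k in cs:
    if cv2.contourArea(k)>40:
        r=cv2.minAreaRect(k);print(r,onz(c,r[0],.038),onz(c,r[0],.077))
E
```

```text
[0.58780668 0.01453634 0.23077793] [[0.998, -0.067, -0.001], [-0.067, -0.998, -0.001], [-0.001, 0.001, -1.0]] [ 0.05701633 -0.91959413 -0.09103818] [-1.73175017e-02  1.01673648e-01  1.79516537e+00 -5.67499987e-04
  1.24597044e+00  1.62073210e+00]
((518.5, 182.0), (22.0, 29.0), 90.0) [ 0.56780936 -0.20487681  0.038     ] [ 0.5787622  -0.17979324  0.077     ]
((326.5, 172.5), (59.0, 5.0), 90.0) [0.59330153 0.01454773 0.038     ] [0.60128348 0.01405928 0.077     ]
```

View pics/w1.png

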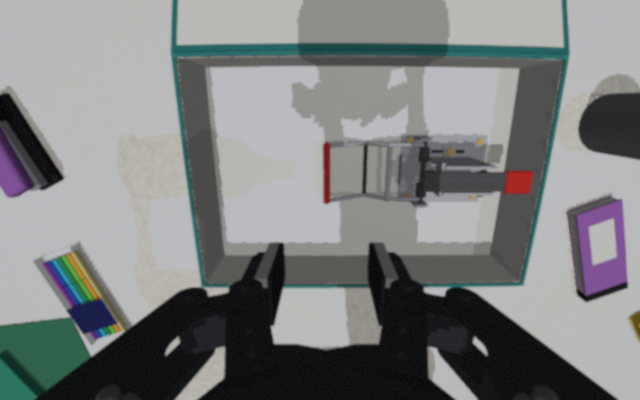

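The view shows the bar at (326,172), tab at (518,182), and fingers aligned across the bar. The bar is at about (0.591,0.015). I'm descending around it and closing gently.

>>> drive_tool([
  {"hand": 0.35, "offset": [0.3, 0, -4]},
  {"hand": 0.35, "offset": [0.3, 0, -9]},
  {"hand": 0.35, "offset": [0.3, 0, -14]},
  {"hand": 0.35, "offset": [0.3, 0, -17.5]},
  {"hand": 0.35, "offset": [0.3, 0, -20]},
  {"hand": 0.35, "offset": [0.3, 0, -21.2]},
  {"hand": 0.35, "offset": [0.3, 0, -21.2]},
], force=20)

```text
invalid input
```

>>> drive_tool([
  {"hand": 0.0, "offset": [0, 0, 0]},
  {"hand": 0.0, "offset": [0, 0, 0]},
  {"hand": 0.0, "offset": [0, 0, 0]},
  {"hand": 0.0, "offset": [0, 0, 0]},
  {"hand": 0.0, "offset": [0, 0, 0]},
], force=20)

```text
invalid input
```

>>> drive_tool([
  {"hand": 0.35, "offset": [0.3, 0, -4], "angular": [0, 0, 0]},
  {"hand": 0.35, "offset": [0.3, 0, -9], "angular": [0, 0, 0]},
  {"hand": 0.35, "offset": [0.3, 0, -14], "angular": [0, 0, 0]},
  {"hand": 0.35, "offset": [0.3, 0, -17.5], "angular": [0, 0, 0]},
  {"hand": 0.35, "offset": [0.3, 0, -20], "angular": [0, 0, 0]},
  {"hand": 0.35, "offset": [0.3, 0, -21.2], "angular": [0, 0, 0]},
  {"hand": 0.35, "offset": [0.3, 0, -21.2], "angular": [0, 0, 0]},
], force=20)

```text
time: 2.88
tool_pos: [0.5902, 0.0132, 0.0189]
tcp_rot: [3.14, -0.11, -0.002]
wrist_force: [0.1, -0.3, 0.2]
width: 0.351
```

>>> drive_tool([
  {"hand": 0.0, "offset": [0, 0, 0], "angular": [0, 0, 0]},
  {"hand": 0.0, "offset": [0, 0, 0], "angular": [0, 0, 0]},
  {"hand": 0.0, "offset": [0, 0, 0], "angular": [0, 0, 0]},
  {"hand": 0.0, "offset": [0, 0, 0], "angular": [0, 0, 0]},
  {"hand": 0.0, "offset": [0, 0, 0], "angular": [0, 0, 0]},
], force=20)

```text
time: 3.5
tool_pos: [0.5924, 0.014, 0.0206]
tcp_rot: [3.139, -0.107, 0.004]
wrist_force: [-0.8, -3.1, 5.7]
width: 0.082
```

>>> drive_tool([
  {"hand": 0.0, "offset": [0, -0.1, 1.1], "angular": [0, 0, 0]},
  {"hand": 0.0, "offset": [0, -0.4, 2.2], "angular": [0, 0, 0]},
  {"hand": 0.0, "offset": [0, -0.7, 3.3], "angular": [0, 0, 0]},
  {"hand": 0.0, "offset": [-0.1, -1.2, 4.3], "angular": [0, 0, 0]},
  {"hand": 0.0, "offset": [-0.1, -1.2, 4.3], "angular": [0, 0, 0]},
], force=20)

```text
time: 4.12
tool_pos: [0.5914, 0.0029, 0.0636]
tcp_rot: [-3.138, 0.109, -0.005]
wrist_force: [5.4, 3.6, -2.9]
width: 0.084
```

>>> drive_tool([
  {"hand": 0.0, "offset": [0.1, -0.6, 1.0], "angular": [0, 0, 0]},
  {"hand": 0.0, "offset": [0.1, -1.2, 1.9], "angular": [0, 0, 0]},
  {"hand": 0.0, "offset": [0, -2.0, 2.75], "angular": [0, 0, 0]},
  {"hand": 0.0, "offset": [0, -2.8, 3.5], "angular": [0, 0, 0]},
  {"hand": 0.0, "offset": [-0.1, -3.65, 4.2], "angular": [0, 0, 0]},
  {"hand": 0.0, "offset": [-0.1, -4.6, 4.75], "angular": [0, 0, 0]},
  {"hand": 0.0, "offset": [-0.1, -4.6, 4.75], "angular": [0, 0, 0]},
], force=20)

```text
time: 5.0
tool_pos: [0.5889, -0.04, 0.1124]
tcp_rot: [-3.133, 0.11, 0.001]
wrist_force: [-2.4, 13.4, 11.2]
width: 0.08
```

>>> drive_tool([
  {"hand": 0.0, "offset": [0, 0.1, 0.5], "angular": [0, 0, 0]},
  {"hand": 0.0, "offset": [0, -0.9, 1.0], "angular": [0, 0, 0]},
  {"hand": 0.0, "offset": [-0.1, -2.0, 1.4], "angular": [0, 0, 0]},
  {"hand": 0.0, "offset": [-0.1, -2.0, 1.4], "angular": [0, 0, 0]},
], force=20)

```text
time: 5.5
tool_pos: [0.5873, -0.0626, 0.124]
tcp_rot: [-3.137, 0.109, 0.003]
wrist_force: [0.5, 6.1, 1.1]
width: 0.075
```

>>> drive_tool([
  {"hand": 0.0, "offset": [0, -0.6, 0.2], "angular": [0, 0, 0]},
  {"hand": 0.0, "offset": [0, -1.1, 0.3], "angular": [0, 0, 0]},
  {"hand": 0.0, "offset": [-0.1, -1.6, 0.4], "angular": [0, 0, 0]},
  {"hand": 0.0, "offset": [-0.1, -1.6, 0.4], "angular": [0, 0, 0]},
], force=20)

```text
time: 6.0
tool_pos: [0.5863, -0.0774, 0.1282]
tcp_rot: [-3.136, 0.109, 0.003]
wrist_force: [0.1, 8.4, 4.5]
width: 0.077
```

>>> drive_tool([
  {"hand": 0.0, "offset": [0, -0.2, 0], "angular": [0, 0, 0]},
  {"hand": 0.0, "offset": [0, -0.4, 0], "angular": [0, 0, 0]},
  {"hand": 0.0, "offset": [0, -0.4, 0], "angular": [0, 0, 0]},
], force=20)

```text
time: 6.38
tool_pos: [0.5861, -0.0808, 0.1288]
tcp_rot: [-3.135, 0.108, 0.004]
wrist_force: [-2.0, 10.1, 8.0]
width: 0.078
```

>>> drive_tool([
  {"hand": 0.0, "offset": [0, -0.2, 0.2], "angular": [0, 0, 0]},
  {"hand": 0.0, "offset": [0, -0.4, 0.3], "angular": [0, 0, 0]},
  {"hand": 0.0, "offset": [0, -0.4, 0.3], "angular": [0, 0, 0]},
], force=20)

```text
time: 6.75
tool_pos: [0.5857, -0.0854, 0.1298]
tcp_rot: [-3.136, 0.108, 0.005]
wrist_force: [1.7, 7.4, -1.5]
width: 0.08
```

>>> drive_tool([
  {"hand": 0.0, "offset": [0, -0.2, 0], "angular": [0, 0, 0]},
  {"hand": 0.0, "offset": [0, -0.4, 0.1], "angular": [0, 0, 0]},
  {"hand": 0.0, "offset": [0, -0.4, 0.1], "angular": [0, 0, 0]},
], force=20)

```text
time: 7.12
tool_pos: [0.5854, -0.0897, 0.1304]
tcp_rot: [-3.136, 0.108, 0.006]
wrist_force: [1.5, 6.0, -2.8]
width: 0.08
```

>>> drive_tool([
  {"hand": 0.0, "offset": [0, -0.2, 0], "angular": [0, 0, 0]},
  {"hand": 0.0, "offset": [0, -0.3, 0], "angular": [0, 0, 0]},
  {"hand": 0.0, "offset": [0, -0.3, 0], "angular": [0, 0, 0]},
], force=20)

```text
time: 7.5
tool_pos: [0.5852, -0.0925, 0.1305]
tcp_rot: [-3.136, 0.108, 0.007]
wrist_force: [0.6, 6.6, -1.8]
width: 0.079
```

>>> drive_tool([
  {"hand": 0.0, "offset": [0, -0.2, 0], "angular": [0, 0, 0]},
  {"hand": 0.0, "offset": [0, -0.3, 0], "angular": [0, 0, 0]},
  {"hand": 0.0, "offset": [0, -0.3, 0], "angular": [0, 0, 0]},
], force=20)

```text
time: 7.88
tool_pos: [0.5851, -0.0955, 0.1307]
tcp_rot: [-3.136, 0.108, 0.007]
wrist_force: [-0.8, 6.8, -0.4]
width: 0.076
```

>>> drive_tool([
  {"hand": 0.0, "offset": [0, -0.2, 0], "angular": [0, 0, 0]},
  {"hand": 0.0, "offset": [0, -0.3, 0], "angular": [0, 0, 0]},
  {"hand": 0.0, "offset": [0, -0.3, 0], "angular": [0, 0, 0]},
], force=20)

```text
time: 8.25
tool_pos: [0.5849, -0.0984, 0.1308]
tcp_rot: [-3.136, 0.108, 0.008]
wrist_force: [-1.7, 7.0, 0.3]
width: 0.076
```

>>> drive_tool([
  {"hand": 0.0, "offset": [0, -0.2, 0], "angular": [0, 0, 0]},
  {"hand": 0.0, "offset": [0, -0.3, 0], "angular": [0, 0, 0]},
  {"hand": 0.0, "offset": [0, -0.3, 0], "angular": [0, 0, 0]},
], force=20)

```text
time: 8.62
tool_pos: [0.5847, -0.1015, 0.1308]
tcp_rot: [-3.136, 0.108, 0.009]
wrist_force: [-2.1, 6.2, 0.6]
width: 0.075
```

>>> drive_tool([
  {"hand": 0.0, "offset": [0, -0.2, 0], "angular": [0, 0, 0]},
  {"hand": 0.0, "offset": [0, -0.3, 0], "angular": [0, 0, 0]},
  {"hand": 0.0, "offset": [0, -0.3, 0], "angular": [0, 0, 0]},
], force=20)

```text
time: 9.0
tool_pos: [0.5845, -0.105, 0.1308]
tcp_rot: [-3.137, 0.108, 0.009]
wrist_force: [-2.2, 6.9, 0.7]
width: 0.076
```

>>> drive_tool([
  {"hand": 0.0, "offset": [0, -0.2, 0], "angular": [0, 0, 0]},
  {"hand": 0.0, "offset": [0, -0.3, 0], "angular": [0, 0, 0]},
  {"hand": 0.0, "offset": [0, -0.3, 0], "angular": [0, 0, 0]},
], force=20)

```text
time: 9.38
tool_pos: [0.5844, -0.1088, 0.1307]
tcp_rot: [-3.138, 0.108, 0.01]
wrist_force: [-4.6, 4.0, 0.9]
width: 0.076
```

>>> drive_tool([
  {"hand": 0.0, "offset": [-0.1, -0.1, 0], "angular": [0, 0, 0]},
  {"hand": 0.0, "offset": [-0.1, -0.2, 0], "angular": [0, 0, 0]},
  {"hand": 0.0, "offset": [-0.1, -0.2, 0], "angular": [0, 0, 0]},
], force=20)

```text
time: 9.75
tool_pos: [0.5842, -0.11, 0.1307]
tcp_rot: [-3.137, 0.108, 0.007]
wrist_force: [-2.2, 6.4, -0.7]
width: 0.081
```

>>> drive_tool([
  {"hand": 0.0, "offset": [0, 0.2, 0], "angular": [0, 0, 0]},
  {"hand": 0.0, "offset": [0, 0.4, 0], "angular": [0, 0, 0]},
  {"hand": 0.0, "offset": [0, 0.4, 0], "angular": [0, 0, 0]},
], force=20)

```text
time: 10.12
tool_pos: [0.5844, -0.1081, 0.1308]
tcp_rot: [3.139, -0.107, -0.006]
wrist_force: [-4.9, -0.4, -2.9]
width: 0.076
```

>>> drive_tool([
  {"hand": 0.0, "offset": [0, 0.1, 0], "angular": [0, 0, 0]},
  {"hand": 0.0, "offset": [0, 0.2, 0], "angular": [0, 0, 0]},
  {"hand": 0.0, "offset": [0, 0.2, 0], "angular": [0, 0, 0]},
], force=20)

```text
time: 10.5
tool_pos: [0.5845, -0.1074, 0.1309]
tcp_rot: [3.137, -0.107, -0.005]
wrist_force: [-6.0, -4.7, -1.2]
width: 0.081
```

The pull reversed sign while the bar stayed put, so the catch is holding. I'm relieving the load, opening and going up.

>>> drive_tool([
  {"hand": 0.0, "offset": [-0.1, -0.1, 0], "angular": [0, 0, 0]},
  {"hand": 0.2, "offset": [-0.1, -0.1, 0], "angular": [0, 0, 0]},
  {"hand": 0.3, "offset": [-0.1, -0.1, 0], "angular": [0, 0, 0]},
  {"hand": 0.3, "offset": [-0.1, -0.1, 0], "angular": [0, 0, 0]},
  {"hand": 0.3, "offset": [-0.1, -0.1, 2], "angular": [0, 0, 0]},
  {"hand": 0.3, "offset": [-0.1, -0.1, 6], "angular": [0, 0, 0]},
  {"hand": 0.3, "offset": [-0.1, -0.1, 11], "angular": [0, 0, 0]},
  {"hand": 0.3, "offset": [-0.1, -0.1, 14], "angular": [0, 0, 0]},
], force=20)

```text
time: 11.5
tool_pos: [0.5866, -0.107, 0.2771]
tcp_rot: [3.139, -0.107, 0.01]
wrist_force: [1.2, 0.5, -0.0]
width: 0.302
```

```bash
python3 - <<'E'
from h import *
s=bot.read_state();print(s['tool_pos'],s['wrist_force'])
c=cam('wrist','w2');t=cam('top')
h=cv2.cvtColor(c['frame'],cv2.COLOR_BGR2HSV)
red=cv2.inRange(h,(0,120,70),(9,255,255))|cv2.inRange(h,(172,120,70),(180,255,255))
cs,_=cv2.findContours(red,cv2.RETR_EXTERNAL,cv2.CHAIN_APPROX_NONE)
for k in cs:
    if cv2.contourArea(k)>40:
        r=cv2.minAreaRect(k);print(r,onz(c,r[0],.14),onz(c,r[0],.077))
E
```

```text
[ 0.58660287 -0.10695828  0.27708137] [ 1.15237563  0.54447895 -0.00289449]
((391.0, 179.5), (19.0, 24.0), 90.0) [ 0.59366852 -0.16780946  0.14      ] [ 0.57881408 -0.18059053  0.077     ]
((327.5, 192.5), (69.0, 9.0), 90.0) [ 0.58518347 -0.10736972  0.14      ] [ 0.56841631 -0.10652629  0.077     ]
```

View pics/w2.png

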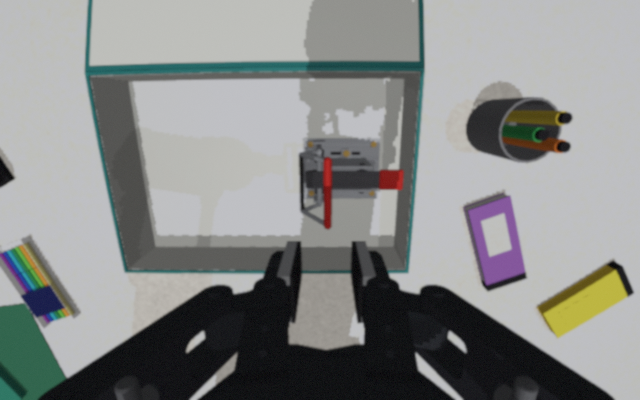

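The clamp stays cocked: bar at (327,192), tab at (391,179), book at (495,240). Next I measure the book and the box walls in the wrist view.

```bash
cat >> h.py <<'E'
def book(c,z,roi):
    h=cv2.cvtColor(c['frame'],cv2.COLOR_BGR2HSV);x0,y0,x1,y1=roi
    m=cv2.inRange(h,(122,60,50),(160,255,255))|cv2.inRange(h,(0,0,0),(180,255,48))
    mm=np.zeros_like(m);mm[y0:y1,x0:x1]=m[y0:y1,x0:x1]
    mm=cv2.morphologyEx(mm,cv2.MORPH_OPEN,np.ones((3,3)))
    cs,_=cv2.findContours(mm,cv2.RETR_EXTERNAL,cv2.CHAIN_APPROX_NONE)
    k=max(cs,key=cv2.contourArea)
    w=np.array([onz(c,q,z)[:2] for q in k[:,0]],np.float32)*1000
    r=cv2.minAreaRect(w);return cv2.minAreaRect(k),r,cv2.boxPoints(r).round(1).tolist()
E
python3 - <<'E'
from h import *
c=cam('wrist');t=cam('top')
print(book(c,.018,(455,185,535,300)))
print('near rim wrist',onz(c,(268,271),.075))
H=np.array([.5845,-.0975]);a=np.radians(86);ex=np.array([np.cos(a),np.sin(a)]);ey=np.array([-ex[1],ex[0]])
P=[np.r_[H+ex*x/1000+ey*y/1000,.075] for x,y in((254,122),(-114,122),(-114,-122),(254,-122))]
print('pred wrist',proj(c,P).round(1).tolist(),'top',proj(t,P).round(1).tolist())
E
```

```text
(((495.8653259277344, 243.76309204101562), (85.48543548583984, 44.14747619628906), 76.94474792480469), ((457.15179443359375, -347.36859130859375), (137.45310974121094, 63.24395751953125), 16.448415756225586), [[382.29998779296875, -336.5], [400.20001220703125, -397.20001220703125], [532.0, -358.20001220703125], [514.0999755859375, -297.6000061035156]])
near rim wrist [ 0.47198827 -0.02421124  0.075     ]
pred wrist [[124.8, 272.9], [407.9, 274.1], [424.5, 69.6], [86.2, 72.8]] top [[248.9, 209.6], [357.9, 218.1], [362.6, 147.5], [255.8, 139.3]]
```

>>> drive_tool([
  {"hand": 0.6, "offset": [-2.5, -5, 0], "angular": [0, 0, 5]},
  {"hand": 0.85, "offset": [-5, -10, 0], "angular": [0, 0, 10]},
  {"hand": 0.85, "offset": [-7.5, -15, -2], "angular": [0, 0, 15]},
  {"hand": 0.85, "offset": [-10, -20, -5], "angular": [0, 0, 20.6]},
  {"hand": 0.85, "offset": [-11.6, -23.7, -8.7], "angular": [0, 0, 20.6]},
  {"hand": 0.85, "offset": [-11.6, -23.7, -12.7], "angular": [0, 0, 20.6]},
  {"hand": 0.85, "offset": [-11.6, -23.7, -12.7], "angular": [0, 0, 20.6]},
], force=40)

```text
time: 12.58
tool_pos: [0.465, -0.3413, 0.1391]
tcp_rot: [-3.1, -0.452, 0.012]
wrist_force: [0.2, -0.5, -0.6]
width: 0.85
```

```bash
python3 - <<'E'
from h import *
c=cam('wrist','w3');print(bot.read_state()['tool_pos'])
h=cv2.cvtColor(c['frame'],cv2.COLOR_BGR2HSV)
m=cv2.inRange(h,(122,60,50),(160,255,255))
cs,_=cv2.findContours(m,cv2.RETR_EXTERNAL,cv2.CHAIN_APPROX_NONE);k=max(cs,key=cv2.contourArea)
print(cv2.boundingRect(k));w=np.array([onz(c,q,.018)[:2] for q in k[:,0]],np.float32)*1000;r=cv2.minAreaRect(w);print(r,cv2.boxPoints(r).round(1).tolist())
E
```

```text
[ 0.46704033 -0.34221855  0.14197235]
(300, 128, 72, 138)
((460.4364318847656, -348.8372802734375), (129.44728088378906, 60.9069938659668), 16.705108642578125) [[389.70001220703125, -338.29998779296875], [407.20001220703125, -396.6000061035156], [531.2000122070312, -359.3999938964844], [513.7000122070312, -301.1000061035156]]
```

View pics/w3.png

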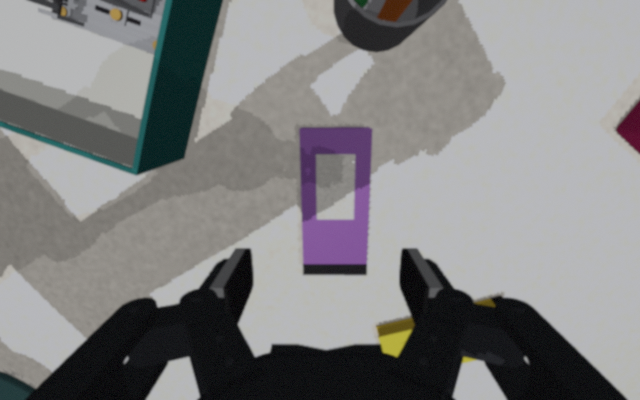

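>>> drive_tool([
  {"hand": 0.85, "offset": [0, -0.2, -3], "angular": [0, 0, 0]},
  {"hand": 0.85, "offset": [0, -0.2, -7], "angular": [0, 0, 0]},
  {"hand": 0.85, "offset": [0, -0.2, -10.5], "angular": [0, 0, 0]},
  {"hand": 0.85, "offset": [0, -0.2, -13], "angular": [0, 0, 0]},
  {"hand": 0.85, "offset": [0, -0.2, -14.2], "angular": [0, 0, 0]},
  {"hand": 0.85, "offset": [0, -0.2, -14.4], "angular": [0, 0, 0]},
  {"hand": 0.85, "offset": [0, -0.2, -14.4], "angular": [0, 0, 0]},
], force=40)

```text
time: 13.5
tool_pos: [0.4702, -0.3464, 0.0023]
tcp_rot: [3.107, 0.456, 0.003]
wrist_force: [-0.1, -0.7, 0.1]
width: 0.849
```

>>> drive_tool([
  {"hand": 0.85, "offset": [0, 0, -0.2], "angular": [0, 0, 0]},
  {"hand": 0.85, "offset": [0, 0, -0.4], "angular": [0, 0, 0]},
  {"hand": 0.85, "offset": [0, 0, -0.4], "angular": [0, 0, 0]},
], force=40)

```text
time: 13.88
tool_pos: [0.469, -0.3458, -0.0031]
tcp_rot: [-3.108, -0.455, 0.0]
wrist_force: [-0.1, -0.1, -0.5]
width: 0.853
```

>>> drive_tool([
  {"hand": 0.85, "offset": [0, 0, -0.2], "angular": [0, 0, 0]},
  {"hand": 0.85, "offset": [0, 0, -0.3], "angular": [0, 0, 0]},
  {"hand": 0.85, "offset": [0, 0, -0.3], "angular": [0, 0, 0]},
], force=40)

```text
time: 14.25
tool_pos: [0.4689, -0.3456, -0.0065]
tcp_rot: [-3.108, -0.455, 0.0]
wrist_force: [-0.1, 0.7, 0.2]
width: 0.847
```

>>> drive_tool([
  {"hand": 0.8, "offset": [0, 0, 0.1], "angular": [0, 0, 0]},
  {"hand": 0.6, "offset": [0, 0, 0.1], "angular": [0, 0, 0]},
  {"hand": 0.6, "offset": [0, 0, 0.1], "angular": [0, 0, 0]},
  {"hand": 0.6, "offset": [0, 0, 0.1], "angular": [0, 0, 0]},
], force=40)

```text
time: 14.75
tool_pos: [0.4696, -0.3461, -0.0047]
tcp_rot: [3.108, 0.455, 0.001]
wrist_force: [-0.1, -0.8, 2.9]
width: 0.716
```

Gripped at 61 mm. I'm lifting and carrying it round the clamp on the near side.

>>> drive_tool([
  {"hand": 0.6, "offset": [0, 0, 1.5], "angular": [0, 0, 0]},
  {"hand": 0.6, "offset": [0, 0, 5], "angular": [0, 0, 0]},
  {"hand": 0.6, "offset": [0, 1, 10], "angular": [0, 0, 0]},
  {"hand": 0.6, "offset": [-1, 5, 15], "angular": [0, 0, 10]},
  {"hand": 0.6, "offset": [-1, 10, 16.5], "angular": [0, 0, 20]},
  {"hand": 0.6, "offset": [-1, 15, 16.5], "angular": [0, 0, 30]},
  {"hand": 0.6, "offset": [-1, 20, 16.5], "angular": [0, 0, 40]},
  {"hand": 0.6, "offset": [0, 25, 16.5], "angular": [0, 0, 50]},
], force=40)

```text
time: 15.75
tool_pos: [0.4681, -0.0941, 0.1603]
tcp_rot: [2.62, 1.733, 0.0]
wrist_force: [0.1, -1.2, -1.2]
width: 0.716
```

>>> drive_tool([
  {"hand": 0.6, "offset": [2, 4, 0], "angular": [0, 0, 9]},
  {"hand": 0.6, "offset": [5, 8, 0], "angular": [0, 0, 19.4]},
  {"hand": 0.6, "offset": [9, 11, 0], "angular": [0, 0, 19.4]},
  {"hand": 0.6, "offset": [12.4, 13, 0], "angular": [0, 0, 19.4]},
  {"hand": 0.6, "offset": [12.4, 13, 0], "angular": [0, 0, 19.4]},
  {"hand": 0.6, "offset": [12.4, 13, 0], "angular": [0, 0, 19.4]},
], force=40)

```text
time: 16.5
tool_pos: [0.5921, 0.0341, 0.1595]
tcp_rot: [-2.295, -2.144, 0.002]
wrist_force: [-0.4, -0.1, -1.0]
width: 0.714
```

```bash
python3 - <<'E'
from h import *
s=bot.read_state();print(s['tool_pos'],s['tcp_rot'],s['wrist_force'],s['width'])
c=cam('wrist','w4');t=cam('top','t4');s=cam('scene','s4')
cv2.imwrite('pics/c4.png',np.vstack([c['frame'][:,80:560],cv2.resize(t['frame'][120:240,220:380],(480,360)) ])[:600] if 0 else np.hstack([cv2.resize(c['frame'],(480,300)),cv2.resize(s['frame'][150:300,160:400],(320,200))[0:200].repeat(1,0) if 0 else cv2.copyMakeBorder(cv2.resize(s['frame'][140:300,190:400],(320,244)),0,56,0,0,cv2.BORDER_CONSTANT)]))
E
```

```text
[0.59208662 0.03414217 0.1594701 ] [-2.29516703 -2.14371478  0.00236863] [-0.41302422 -0.13281521 -1.02326281] 0.7141301457897986
```

View pics/c4.png

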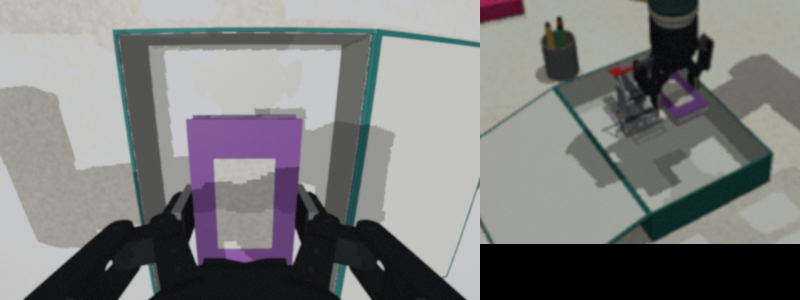

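The book is held level and roughly parallel to the walls (picture centre). I'm lowering it to a few mm above the floor.

>>> drive_tool([
  {"hand": 0.6, "offset": [0.2, 0, -4], "angular": [0, 0, 0]},
  {"hand": 0.6, "offset": [0.2, 0, -8], "angular": [0, 0, 0]},
  {"hand": 0.6, "offset": [0.2, 0, -12], "angular": [0, 0, 0]},
  {"hand": 0.6, "offset": [0.2, 0, -14.5], "angular": [0, 0, 0]},
  {"hand": 0.6, "offset": [0.2, 0, -15.6], "angular": [0, 0, 0]},
  {"hand": 0.6, "offset": [0.2, 0, -15.6], "angular": [0, 0, 0]},
], force=40)

```text
time: 17.4
tool_pos: [0.5944, 0.0338, 0.0036]
tcp_rot: [-2.296, -2.143, 0.001]
wrist_force: [0.2, 0.0, -0.9]
width: 0.72
```

>>> drive_tool([
  {"hand": 0.6, "offset": [-0.1, -0.9, 0], "angular": [0, 0, 0]},
  {"hand": 0.6, "offset": [-0.1, -1.6, -0.1], "angular": [0, 0, 0]},
  {"hand": 0.6, "offset": [-0.1, -1.8, -0.1], "angular": [0, 0, 0]},
  {"hand": 0.6, "offset": [-0.1, -1.8, -0.1], "angular": [0, 0, 0]},
], force=40)

```text
time: 17.9
tool_pos: [0.5943, 0.0159, 0.0032]
tcp_rot: [2.297, 2.143, 0.001]
wrist_force: [-0.3, 0.5, -1.0]
width: 0.713
```

>>> drive_tool([
  {"hand": 0.6, "offset": [0, -0.2, 0], "angular": [0, 0, 0]},
  {"hand": 0.6, "offset": [0, -0.3, 0], "angular": [0, 0, 0]},
  {"hand": 0.6, "offset": [0, -0.3, 0], "angular": [0, 0, 0]},
], force=40)

```text
time: 18.27
tool_pos: [0.5941, 0.0133, 0.0027]
tcp_rot: [-2.296, -2.144, 0.0]
wrist_force: [-0.1, -0.3, -0.9]
width: 0.717
```

>>> drive_tool([
  {"hand": 0.6, "offset": [0, -0.1, 0], "angular": [0, 0, 0]},
  {"hand": 0.6, "offset": [0, -0.2, 0], "angular": [0, 0, 0]},
  {"hand": 0.6, "offset": [0, -0.2, 0], "angular": [0, 0, 0]},
], force=40)

```text
time: 18.65
tool_pos: [0.5941, 0.0112, 0.0028]
tcp_rot: [2.296, 2.144, -0.0]
wrist_force: [0.0, 0.9, -0.3]
width: 0.715
```

>>> drive_tool([
  {"hand": 0.6, "offset": [-0.1, -0.1, 0], "angular": [0, 0, 0]},
  {"hand": 0.6, "offset": [-0.1, -0.2, 0], "angular": [0, 0, 0]},
  {"hand": 0.6, "offset": [-0.1, -0.2, 0], "angular": [0, 0, 0]},
], force=40)

```text
time: 19.02
tool_pos: [0.5937, 0.0106, 0.0031]
tcp_rot: [-2.297, -2.143, -0.004]
wrist_force: [1.6, 6.1, 0.3]
width: 0.72
```

Contact with the stop came where predicted. I'm easing off and lowering to the floor.

>>> drive_tool([
  {"hand": 0.6, "offset": [0, 0.1, -0.2], "angular": [0, 0, 0]},
  {"hand": 0.6, "offset": [0, 0.1, -0.3], "angular": [0, 0, 0]},
  {"hand": 0.6, "offset": [0, 0.1, -0.3], "angular": [0, 0, 0]},
], force=40)

```text
time: 19.4
tool_pos: [0.5934, 0.0106, -0.0]
tcp_rot: [2.297, 2.144, 0.001]
wrist_force: [1.7, 4.0, 1.9]
width: 0.716
```

>>> drive_tool([
  {"hand": 0.6, "offset": [0, 0, -0.1], "angular": [0, 0, 0]},
  {"hand": 0.6, "offset": [0, 0, -0.1], "angular": [0, 0, 0]},
], force=40)

```text
time: 19.65
tool_pos: [0.5935, 0.0107, -0.0006]
tcp_rot: [-2.297, -2.143, -0.001]
wrist_force: [0.2, 5.3, 3.8]
width: 0.721
```

>>> drive_tool([
  {"hand": 0.76, "offset": [0, 0, 0], "angular": [0, 0, 0]},
  {"hand": 0.85, "offset": [0, 0, 0], "angular": [0, 0, 0]},
  {"hand": 0.88, "offset": [0, 0, 0.2], "angular": [0, 0, 0]},
  {"hand": 0.88, "offset": [0, 0, 2], "angular": [0, 0, 0]},
  {"hand": 0.88, "offset": [0, 0, 6], "angular": [0, 0, 0]},
  {"hand": 0.88, "offset": [0, 1, 12], "angular": [0, 0, 0]},
  {"hand": 0.7, "offset": [0, 3, 17], "angular": [0, 0, 0]},
  {"hand": 0.5, "offset": [0, 4, 20], "angular": [0, 0, 0]},
], force=40)

```text
time: 20.65
tool_pos: [0.5947, 0.0509, 0.2042]
tcp_rot: [2.293, 2.141, 0.008]
wrist_force: [0.1, 1.0, 0.2]
width: 0.509
```

```bash
cat > chk.py <<'E'
from h import *
H=np.array([585,-97.5]);a=np.radians(86);ex=np.array([np.cos(a),np.sin(a)]);ey=np.array([-ex[1],ex[0]])
def tobox(P): d=np.asarray(P)[:2]*1000-H;return (d@ex,d@ey)
def chk(c,zs=.022):
    h=cv2.cvtColor(c['frame'],cv2.COLOR_BGR2HSV)
    m=cv2.inRange(h,(122,60,40),(160,255,255))
    cs,_=cv2.findContours(m,cv2.RETR_EXTERNAL,cv2.CHAIN_APPROX_NONE)
    for k in cs:
        if cv2.contourArea(k)>300:
            w=np.array([tobox(onz(c,q,zs)) for q in k[:,0]],np.float32);r=cv2.minAreaRect(w)
            print('purple',cv2.boundingRect(k),r,cv2.boxPoints(r).round(1).tolist())
E
python3 - <<'E'
from chk import *
c=cam('wrist','w5');t=cam('top','t5')
print(bot.read_state()['tool_pos'],bot.read_state()['wrist_force']);chk(c);print('top');chk(t)
P=[np.r_[(H+ex*x+ey*y)/1000,.075] for x,y in((254,122),(-114,122),(-114,-122),(254,-122))]
print(proj(c,P).round(1).tolist())
E
```

```text
[0.59647262 0.05128071 0.20574346] [ 0.37410129 -0.4982467   0.16413801]
purple (299, 165, 56, 109) ((100.34056854248047, -1.3264503479003906), (130.83836364746094, 60.73444366455078), 0.21356666088104248) [[34.79999923706055, 28.799999237060547], [35.0, -31.899999618530273], [165.89999389648438, -31.399999618530273], [165.60000610351562, 29.299999237060547]]
top
[[179.9, 72.4], [223.8, 404.7], [426.7, 403.8], [470.2, 72.7]]
```

View pics/w5.png

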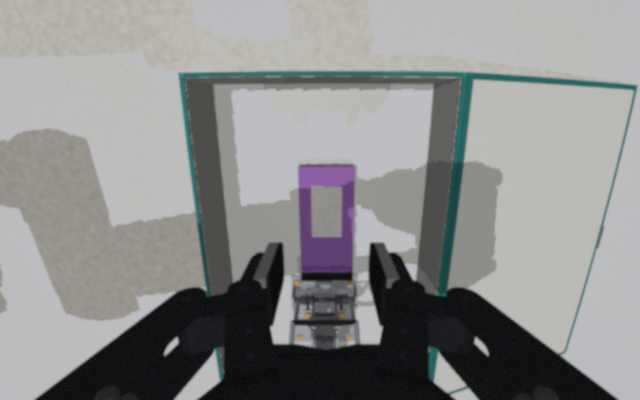

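```bash
python3 - <<'E'
from chk import *
c=cam('wrist');f=c['frame'][255:355,265:395]
cv2.imwrite('pics/c5.png',cv2.resize(f,None,fx=6,fy=6,interpolation=cv2.INTER_CUBIC))
for x,y,z in((23.5,-18,18),(23.5,18,18),(23.5,-31,22),(23.5,31,22),(163.5,0,22)): print((x,y,z),((proj(c,np.r_[(H+ex*x+ey*y)/1000,z/1000])[0]-[265,255])*6).round())
E
```

```text
(23.5, -18, 18) [436. 147.]
(23.5, 18, 18) [261. 147.]
(23.5, -31, 22) [501. 157.]
(23.5, 31, 22) [196. 158.]
(163.5, 0, 22) [ 347. -526.]
```

View pics/c5.png

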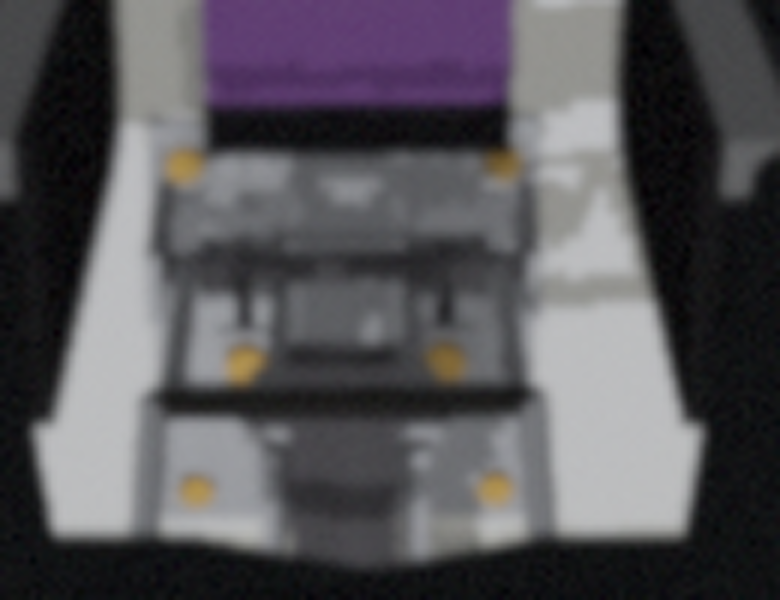

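The book lies square in front of the clamp, but about 2 mm off-centre: its centre is at col 357, against about 345 for the plate rivets. I'll regrip lightly, nudge it 2 mm sideways and seat it on the stop again.

>>> drive_tool([
  {"hand": 0.7, "offset": [-0.2, -1, -4], "angular": [0, 0, 0]},
  {"hand": 0.87, "offset": [-0.2, -2.5, -9], "angular": [0, 0, 0]},
  {"hand": 0.87, "offset": [-0.2, -3.6, -14], "angular": [0, 0, 0]},
  {"hand": 0.87, "offset": [-0.2, -3.8, -17.5], "angular": [0, 0, 0]},
  {"hand": 0.87, "offset": [-0.2, -3.9, -19.4], "angular": [0, 0, 0]},
  {"hand": 0.87, "offset": [-0.2, -3.9, -19.8], "angular": [0, 0, 0]},
  {"hand": 0.87, "offset": [-0.2, -3.9, -19.8], "angular": [0, 0, 0]},
], force=30)

```text
time: 21.68
tool_pos: [0.5907, 0.0112, 0.0007]
tcp_rot: [-2.296, -2.144, 0.001]
wrist_force: [-0.1, 0.3, 0.6]
width: 0.868
```

>>> drive_tool([
  {"hand": 0.7, "offset": [0, 0, 0], "angular": [0, 0, 0]},
  {"hand": 0.6, "offset": [0, 0, 0], "angular": [0, 0, 0]},
  {"hand": 0.6, "offset": [0, 0, 0], "angular": [0, 0, 0]},
  {"hand": 0.6, "offset": [0, -0.1, 0], "angular": [0, 0, 0]},
  {"hand": 0.6, "offset": [0, -0.1, 0], "angular": [0, 0, 0]},
], force=30)

```text
time: 22.3
tool_pos: [0.5922, 0.0112, 0.0021]
tcp_rot: [2.297, 2.143, 0.004]
wrist_force: [-0.8, 3.9, 6.3]
width: 0.721
```

>>> drive_tool([
  {"hand": 0.6, "offset": [0, -0.2, -0.1], "angular": [0, 0, 0]},
  {"hand": 0.6, "offset": [0, -0.2, -0.1], "angular": [0, 0, 0]},
], force=30)

```text
time: 22.55
tool_pos: [0.5923, 0.0112, 0.0021]
tcp_rot: [-2.296, -2.142, -0.007]
wrist_force: [-2.3, 10.7, 11.9]
width: 0.718
```

>>> drive_tool([
  {"hand": 0.76, "offset": [0, 0, 0], "angular": [0, 0, 0]},
  {"hand": 0.85, "offset": [0, 0.1, 0], "angular": [0, 0, 0]},
  {"hand": 0.88, "offset": [0, 0.1, 0.2], "angular": [0, 0, 0]},
  {"hand": 0.88, "offset": [0, 0.2, 2], "angular": [0, 0, 0]},
  {"hand": 0.88, "offset": [0, 0.2, 6], "angular": [0, 0, 0]},
  {"hand": 0.88, "offset": [0, 1.2, 12], "angular": [0, 0, 0]},
  {"hand": 0.7, "offset": [0, 3, 17], "angular": [0, 0, 0]},
  {"hand": 0.5, "offset": [0, 4, 20], "angular": [0, 0, 0]},
], force=30)

```text
time: 23.55
tool_pos: [0.5927, 0.0488, 0.205]
tcp_rot: [2.293, 2.141, 0.008]
wrist_force: [0.7, 0.5, -0.2]
width: 0.509
```

```bash
python3 - <<'E'
from chk import *
c=cam('wrist','w6');f=c['frame']
print(bot.read_state()['tool_pos']);chk(c)
h=cv2.cvtColor(f,cv2.COLOR_BGR2HSV)
m=cv2.inRange(h,(12,90,60),(28,255,255));n,l,s,ce=cv2.connectedComponentsWithStats(m[255:355,265:395])
for i in range(1,n):
    if s[i,4]>5: print('rivet',ce[i]+[265,255],np.round(tobox(onz(c,ce[i]+[265,255],.007)),1))
E
```

```text
[0.59467191 0.04990454 0.20892586]
purple (299, 163, 56, 109) ((100.24786376953125, -0.18697547912597656), (130.79908752441406, 60.70934295654297), 0.3490466773509979) [[34.70000076293945, 29.799999237060547], [35.0, -30.899999618530273], [165.8000030517578, -30.100000381469727], [165.5, 30.600000381469727]]
rivet [351.95238095 279.80952381] [ 13.7 -32. ]
rivet [298.89473684 280.42105263] [13.1 35.4]
rivet [309.06666667 314.        ] [-37.6  23.3]
rivet [342.65384615 313.42307692] [-36.9 -21.1]
rivet [300.63636364 334.90909091] [-71.4  35.4]
rivet [350.71428571 334.5       ] [-71.  -32.6]
```

The book is seated: 10 N against the stop with no motion, centred within 2 mm and square. Next I shut the fingers and move high over the clamp to the tab.

>>> drive_tool([
  {"hand": 0.2, "offset": [0, -1, 4], "angular": [0, 0, 0]},
  {"hand": 0, "offset": [0, -6, 6], "angular": [0, 0, 0]},
  {"hand": 0, "offset": [-0.5, -11.5, 6], "angular": [0, 0, 0]},
  {"hand": 0, "offset": [-1, -17, 6], "angular": [0, 0, 0]},
  {"hand": 0, "offset": [-1.5, -22, 6], "angular": [0, 0, 0]},
  {"hand": 0, "offset": [-1.5, -23.1, 4], "angular": [0, 0, 0]},
  {"hand": 0, "offset": [-1.5, -23.1, 0], "angular": [0, 0, 0]},
  {"hand": 0, "offset": [-1.5, -23.1, 0], "angular": [0, 0, 0]},
], force=30)

```text
time: 24.6
tool_pos: [0.5728, -0.1812, 0.1953]
tcp_rot: [-2.29, -2.138, 0.006]
wrist_force: [0.2, -0.2, -0.3]
width: 0.003
```

```bash
python3 - <<'E'
from chk import *
s=bot.read_state();print(s['tool_pos'],s['wrist_force'],s['width'])
c=cam('wrist','w7');h=cv2.cvtColor(c['frame'],cv2.COLOR_BGR2HSV)
red=cv2.inRange(h,(0,120,60),(9,255,255))|cv2.inRange(h,(172,120,60),(180,255,255))
cs,_=cv2.findContours(red,cv2.RETR_EXTERNAL,cv2.CHAIN_APPROX_NONE)
for k in cs:
    if cv2.contourArea(k)>40: r=cv2.minAreaRect(k);print(r,onz(c,r[0],.14),onz(c,r[0],.077))
E
```

```text
[ 0.57278998 -0.18118196  0.19525678] [ 0.19420306 -0.18688862 -0.34241329] 0.0026169109771854602
((332.5, 194.5), (29.0, 25.0), 90.0) [ 0.5784192  -0.16210763  0.14      ] [ 0.578025   -0.17943955  0.077     ]
((334.5, 109.5), (13.0, 111.0), 90.0) [ 0.58318417 -0.10731257  0.14      ] [ 0.58431054 -0.10715861  0.077     ]
```

View pics/w7.png

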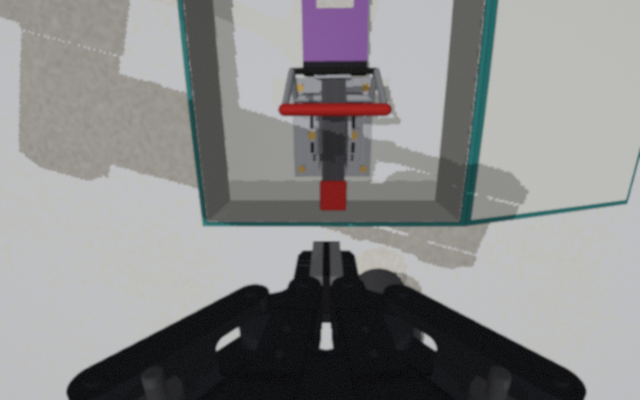

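The tab at (333,195) is just ahead of the fingertips. I'm shifting 5 mm sideways and descending to about 12 mm above it.

>>> drive_tool([
  {"hand": 0, "offset": [0.5, 0.1, -3], "angular": [0, 0, 0]},
  {"hand": 0, "offset": [0.5, 0.1, -6.5], "angular": [0, 0, 0]},
  {"hand": 0, "offset": [0.5, 0.1, -9.5], "angular": [0, 0, 0]},
  {"hand": 0, "offset": [0.5, 0.1, -10.6], "angular": [0, 0, 0]},
  {"hand": 0, "offset": [0.5, 0.1, -10.6], "angular": [0, 0, 0]},
], force=30)

```text
time: 25.28
tool_pos: [0.5816, -0.1814, 0.0944]
tcp_rot: [2.295, 2.145, 0.0]
wrist_force: [0.0, -0.6, 0.1]
width: 0.0
```

>>> drive_tool([
  {"hand": 0, "offset": [0, 0, -0.4], "angular": [0, 0, 0]},
  {"hand": 0, "offset": [0, 0, -0.7], "angular": [0, 0, 0]},
  {"hand": 0, "offset": [0, 0, -0.7], "angular": [0, 0, 0]},
], force=30)

```text
time: 25.65
tool_pos: [0.5812, -0.1818, 0.0872]
tcp_rot: [2.296, 2.144, 0.0]
wrist_force: [-0.6, 0.1, 0.7]
width: -0.002
```

>>> drive_tool([
  {"hand": 0, "offset": [-0.2, 0.2, -0.4], "angular": [0, 0, 0]},
  {"hand": 0, "offset": [-0.2, 0.2, -0.7], "angular": [0, 0, 0]},
  {"hand": 0, "offset": [-0.2, 0.2, -0.7], "angular": [0, 0, 0]},
], force=30)

```text
time: 26.02
tool_pos: [0.5786, -0.1796, 0.0792]
tcp_rot: [-2.296, -2.143, 0.001]
wrist_force: [0.2, 0.3, -0.2]
width: -0.001
```

>>> drive_tool([
  {"hand": 0, "offset": [0, 0, -0.2], "angular": [0, 0, 0]},
  {"hand": 0, "offset": [0, 0, -0.3], "angular": [0, 0, 0]},
  {"hand": 0, "offset": [0, 0, -0.3], "angular": [0, 0, 0]},
], force=30)

```text
time: 26.4
tool_pos: [0.5792, -0.1798, 0.0771]
tcp_rot: [2.296, 2.144, 0.0]
wrist_force: [-1.5, 0.9, 3.1]
width: -0.001
```

Contact (3 N). Pressing on in small steps.

>>> drive_tool([
  {"hand": 0, "offset": [0, 0, -0.1], "angular": [0, 0, 0]},
  {"hand": 0, "offset": [0, 0, -0.2], "angular": [0, 0, 0]},
  {"hand": 0, "offset": [0, 0, -0.2], "angular": [0, 0, 0]},
], force=30)

```text
time: 26.78
tool_pos: [0.5793, -0.1799, 0.0767]
tcp_rot: [2.296, 2.144, 0.0]
wrist_force: [-4.3, 1.3, 10.4]
width: 0.002
```

>>> drive_tool([
  {"hand": 0, "offset": [0.1, 0, -0.1], "angular": [0, 0, 0]},
  {"hand": 0, "offset": [0.1, 0, -0.1], "angular": [0, 0, 0]},
], force=30)

```text
time: 27.02
tool_pos: [0.5795, -0.1802, 0.0759]
tcp_rot: [-2.296, -2.144, 0.002]
wrist_force: [-6.8, -0.3, 13.4]
width: 0.003
```

>>> drive_tool([
  {"hand": 0, "offset": [-0.3, 0, 0], "angular": [0, 0, 0]},
  {"hand": 0, "offset": [-0.3, 0, 0], "angular": [0, 0, 0]},
], force=30)

```text
time: 27.28
tool_pos: [0.5792, -0.1801, 0.0763]
tcp_rot: [2.294, 2.141, 0.004]
wrist_force: [-0.3, 2.1, 9.6]
width: 0.0
```

>>> drive_tool([
  {"hand": 0, "offset": [0, 0, -0.1], "angular": [0, 0, 0]},
  {"hand": 0, "offset": [0, 0, -0.1], "angular": [0, 0, 0]},
], force=30)

```text
time: 27.52
tool_pos: [0.5791, -0.1804, 0.0756]
tcp_rot: [2.293, 2.141, 0.003]
wrist_force: [-1.1, 1.1, 10.1]
width: 0.002
```

>>> drive_tool([
  {"hand": 0, "offset": [0, 0, -0.1], "angular": [0, 0, 0]},
  {"hand": 0, "offset": [0, 0, -0.1], "angular": [0, 0, 0]},
], force=30)

```text
time: 27.78
tool_pos: [0.5793, -0.1808, 0.0747]
tcp_rot: [2.293, 2.141, 0.003]
wrist_force: [-1.7, -0.1, 12.1]
width: -0.003
```

>>> drive_tool([
  {"hand": 0, "offset": [0, 0, -0.1], "angular": [0, 0, 0]},
  {"hand": 0, "offset": [0, 0, -0.1], "angular": [0, 0, 0]},
], force=30)

```text
time: 28.02
tool_pos: [0.5794, -0.1811, 0.074]
tcp_rot: [2.292, 2.141, 0.003]
wrist_force: [-2.1, -0.6, 12.8]
width: 0.001
```

```bash
cat > bar.py <<'E'
from chk import *
for n in ('wrist','top'):
    c=cam(n,'b_'+n);h=cv2.cvtColor(c['frame'],cv2.COLOR_BGR2HSV)
    red=cv2.inRange(h,(0,120,60),(9,255,255))|cv2.inRange(h,(172,120,60),(180,255,255))
    cs,_=cv2.findContours(red,cv2.RETR_EXTERNAL,cv2.CHAIN_APPROX_NONE)
    for k in cs:
        if cv2.contourArea(k)>5: r=cv2.minAreaRect(k);print(n,np.round(r[0],1),np.round(r[1],1),np.round(tobox(onz(c,r[0],.14))),np.round(tobox(onz(c,r[0],.06))))
E
python3 bar.py
```

```text
wrist [323. 243.] [16. 44.] [-44.   0.] [-81.   1.]
top [295.5 179.5] [ 2.2 19.1] [102.  19.] [107.   5.]
```

The clamp has snapped down: the bar is now at box x of about 107. I'm lifting clear and backing off.

>>> drive_tool([
  {"hand": 0, "offset": [0, 0, 1], "angular": [0, 0, 0]},
  {"hand": 0, "offset": [0, 0, 5], "angular": [0, 0, 0]},
  {"hand": 0, "offset": [0, 0, 11], "angular": [0, 0, 0]},
  {"hand": 0, "offset": [0, 0, 16], "angular": [0, 0, 0]},
  {"hand": 0, "offset": [-2, 4, 18], "angular": [0, 0, 0]},
  {"hand": 0, "offset": [-4, 8, 18], "angular": [0, 0, 0]},
  {"hand": 0, "offset": [-4, 8, 18], "angular": [0, 0, 0]},
], force=30)

```text
time: 29.0
tool_pos: [0.5359, -0.0977, 0.251]
tcp_rot: [-2.293, -2.147, -0.001]
wrist_force: [0.0, -0.2, -0.0]
width: -0.002
```

```bash
python3 - <<'E'
from chk import *
s=bot.read_state();print(s['tool_pos'],s['wrist_force'])
c=cam('wrist','w8');chk(c);sc=cam('scene')
cv2.imwrite('pics/c8.png',np.hstack([cv2.resize(c['frame'],(480,300)),cv2.resize(sc['frame'][120:320,150:410],(320,300))]))
E
python3 bar.py
```

```text
[ 0.53591498 -0.09770329  0.25102696] [ 0.01938191 -0.1941894  -0.04708658]
purple (342, 77, 54, 59) ((74.25053405761719, -0.11842155456542969), (65.37919616699219, 60.86610412597656), 0.2551938593387604) [[41.400001525878906, 30.200000762939453], [41.70000076293945, -30.700000762939453], [107.0999984741211, -30.399999618530273], [106.80000305175781, 30.5]]
purple (342, 23, 56, 47) ((139.42726135253906, 0.579254150390625), (47.74423599243164, 61.21918869018555), 0.5620443224906921) [[115.30000305175781, 31.0], [115.9000015258789, -30.299999237060547], [163.60000610351562, -29.799999237060547], [163.0, 31.399999618530273]]
wrist [365.5 248. ] [22. 21.] [-52.  11.] [-91.  -0.]
wrist [371.5  71. ] [ 6. 67.] [98. 12.] [107.   1.]
top [295.6 179.5] [ 2.3 19.1] [102.  19.] [107.   5.]
```

View pics/c8.png

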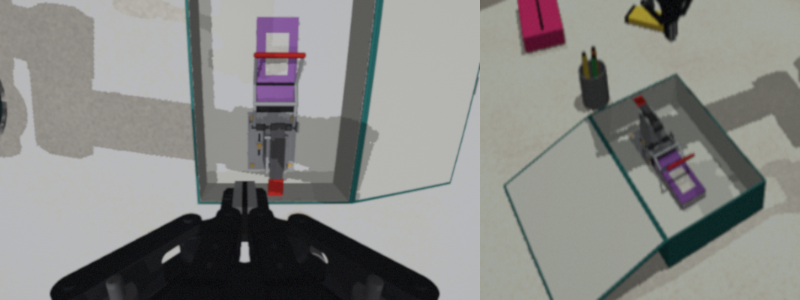

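The clamp lies across the book, with the bar at (280,55) in the left picture. The book's far end is at box x 163.3, y about 0, and nothing is touching the robot.

```bash
python3 -c "
from workcell import bot
print(bot.finish_job())"
```

```text
the job is handed in; nothing more can be done
None
```

The receipt book is filed and held under the clamp, and the job was handed in at about 29 s.

- **Clamp:** I pulled it back by the red bar until the pull dipped at about 1.6 rad. Easing the bar forward reversed the force while the bar barely moved, so the catch was holding by itself. I saw no sign of hitting the backstop: the last force reading before I eased off was about 6 N. One reading at mid-swing was higher, 13 N along y and 11 N along z, mostly radial because the tool path ran slightly inside the bar's arc.
- **Book:** I laid it on the floor and seated it on the stop. It was about 2 mm off-centre, so I regripped it, nudged it sideways and seated it again with about 10 N.
- **Tab:** The clamp snapped down after about 3 mm of travel. The highest reading was 13.4 N, taken while I corrected a small sideways load. I did one more 1 mm step at 12.8 N before checking, so the clamp may have come free slightly earlier.

**Last checks:**
- The bar lies across the book at box x 107.
- The book's far end is at box x 163.3 (163.5 expected). It is centred within 2 mm and square within about 0.5°.
- The gripper is at z 0.25 with no force on it.
- I did not plan any contact with the pen case, pen pot or stapler, but I did not measure their positions again at the end.

**Disagreements:** The top and wrist cameras differed by about 4–5 mm in world x. An earlier wrist view put the book about 2 mm off the stop, which the contact force and the last view did not support.

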